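# Tighten the hidden socket screw of the glass clamp

### The arm

A 6-joint arm with a two-finger parallel gripper is mounted at the origin on the work surface. World frame = base frame: x ahead of the robot, y to its left, z up, the work surface at z = 0. Lengths are in mm, angles in rad, forces in N, time in s.
With the tool pointing down it reaches from about 325 to 775 mm from the base axis. Payload 9.3 kg.
Tool frame: the origin (TCP) lies between the finger pads; the fingertips stand 11 mm ahead of it and the grasp point (between the pads) lies 8 mm behind it; z points along the fingers, y is the line along which they close (so a half turn about z gives the same grasp; the last joint's range is limited). The gripper opens to 85 mm and grips with 20 to 120 N. Pads are 22 mm wide; open, the fingers measure 114 mm over their backs; the gripper's body (76 mm by 85 mm) begins 54 mm behind the grasp point. The pads swing forward as they close: fully open they stand 13 mm farther back than shut.
Start: joints at [-1.422, 0.259, 0.021, 1.334, 0, 1.418], TCP at [163.475, -525.141, 242.279] pointing down, gripper open.
Joint ranges: [-3.04, 3.04], [-0.91, 1.82], [-1.04, 1.36], [-1.92, 1.95], [-1.52, 1.45], [-3.14, 3.14]. Speed limits (rad/s): [2.22, 2.22, 2.79, 3.14, 3.14, 3.14].

### API

Orientations are given as a unit quaternion [w, x, y, z].
In Python, from workcell import bot gives the robot as it stands.
- The arm moves only by the tool drive_tool, never from a script. Its argument "plan" is a list of rows, each a list of 3 entries, a list of its own where there are three numbers: the shift along the tool's x, y, z in units of 0.02 m (1.0 is 0.02 m), then the turn, a rotation vector about the tool's x, y, z in units of 0.12 rad (1.0 is 0.12 rad), then the finger opening in mm, from 0 to 85.4. In form: [[[tx, ty, tz], [wx, wy, wz], gripper], ...]. A call has 1 to 20 rows; each row shifts and turns the commanded pose from where the row before left it, along the tool's axes as they then stand; what a row does not reach is not made up. A row lasts 1/12 s, in which the tool goes at most 41.7 mm and 7.16 degrees, less where a joint would pass 70% of its speed; a pose out of reach is approached as far as the arm can. A call with a number of a shift or a turn outside -1 to 1 is refused whole. A call with a gripper value outside its range is refused whole. The fingers move at their own pace and stop on an object; "grip_force" is the grip in N (left out, the last holds). Time passes only in rows, so rows that do not move let the fingers close. It gives the time, the measured TCP pose, the force, the opening and the grip force at its end, in the units of the state.
- bot.get_state(): the state, without advancing time (a new reading comes with each control period).
- bot.capture(name): name is "side" or "top" or "wrist"; returns a dict with "pixels" (400x640x3 uint8, red, green, blue), "depth" (400x640 float32, mm along the optical axis (not along the pixel's ray), 0 where there is no reading), "camera_matrix" (3x3 intrinsics, pixels), "k1" (the pictures are not rectified: a ray, as slopes to the right and down, at radius r is drawn at 1 + k1 r^2 times it, then the intrinsics apply), "R" (3x3) and "t" (3): a world point X has camera coordinates R X + t; the wrist camera has in their place "hand_eye" (4x4, takes a point from camera to tool coordinates, whose origin is the TCP and whose axes are the flange's). Camera axes: x right, y down, z forward; pixel columns grow to the right and rows downward; lengths in mm; the calibration is good to about 2 mm. A picture is of the moment at which its call begins: read the wrist's pose just before it.
- bot.sign_off(): hands the job in; it is judged then, once.
The state is a dict: "time": time; "q": joint angles; "qd": joint speeds; "joint_torque": joint torques, N m; "position": TCP position; "eef_rot": TCP orientation; "wrist_force": force on the tool from outside, world axes, zero at the start; "torque": the same for the moment, N m; "grip_width": finger opening in mm; "grip_force": force on a finger pad.
Only numpy, scipy, OpenCV 4.12 (cv2) and the standard library are available. Lean on these libraries where they do the work, as an engineer would, in place of code of your own. Each camera call takes 0.05 s, during which the arm holds its last target. There are 200 camera calls.

### The job

Take the T-handle hex key out of its wooden stand, fit it into the socket screw hidden at the bottom of the bore in the aluminium glass clamp, pressing only lightly and turning it until it drops fully home, then turn the screw clockwise until it comes up against its stop, without forcing it further. Let go and leave the key standing in the screw; never lean hard on the screw or knock the clamp (more than about 4 kg of force), and leave the other things on the shelf where they are.

Things in the scene. Friction and masses are not known exactly. Their poses are not given: they have to be found in the camera images.
- hexkey: Loose steel T-handle hex key, 110 mm tall, about 400 g, upright in the stand. Origin: middle of its lower end; z runs up the shank. From below: round nose 14 mm wide, widening to 24.3 mm at 4.5 mm up; hexagon shank 24 mm across flats from 6 to 68 mm; round collar 42 mm wide at 68 to 74 mm, which rests on the stand; neck 12 mm thick; black handle bar at 90 to 110 mm.
- key_handle (a point): middle of the key's handle bar, on the key's axis, 100 mm above its lower end. The bar is 80 mm long along the key's x, 20 mm high and 14 mm thick along its y: grip it across those 14 mm.
- key_tip (a point): middle of the key's lower end; axes as the key's. Two flats of the key's hexagon face along its x, two corners point along its y.
- stand: fixed block of wood 60 x 60 x 72 mm with one upright through hole 31 mm wide in its middle, in which the key hangs by its collar; its lower end is 4 mm above the shelf. Origin: centre of the underside.
- clamp: Fixed aluminium block 80 x 80 mm, 50 mm high, holding an upright glass guard (8 mm thick, 120 mm wide, top 85 mm above the shelf) along its +x side, 44 mm from the bore. Origin: centre of the underside, z up. An upright round bore 31 mm wide opens in the middle of its top; the screw sits at its bottom.
- bore_mouth (a point): middle of the bore's mouth, on the top face of the clamp, 50 mm above the shelf; axes as the clamp's
- socket_rim (a point): middle of the screw's top, on the bore's axis, 19 mm below its mouth (31 mm above the shelf). The hexagon socket there is 25.4 mm across flats and 18 mm deep (floor 13 mm above the shelf). This point's axes are the clamp's, not the hexagon's: which way the hexagon points is unknown and differs every time.
- screw (a joint): Turn of the screw, rad, growing clockwise from above; starts between 0 and 0.2, hard stop at 0.6 (tight). Stiff (0.15 N m), stays where left. The value says nothing of the hexagon's direction. Out of line, the nose enters about 6 mm and its corners stop on the rim; within 0.1 rad of a match (every 60 degrees) it drops home, by its own weight if upright.
- umbrella_cap: bystander: black plastic umbrella tip cap, a slim upright cone 132 mm tall, 38 mm wide at its foot; origin under its middle
- door_stop: bystander: grey silicone door stop, 95 x 42 x 26 mm, with a low step; origin under its middle
- owl: bystander: white ceramic owl figurine, 108 mm tall, 62 mm wide; origin under its middle
- pen: bystander: lying aluminium pen, 120 mm long, 9 mm thick; origin under its middle
- wood_box: bystander: round wooden box with a screwed-on lid, 76 mm wide, 93 mm tall; origin under its middle
- dish: bystander: shallow white ceramic dish, 90 mm wide, 22 mm high; origin under its middle

How it is judged:
By the outcome, as a careful person would: the job done as asked, in the order asked, and still so for the second after the job is handed in, with the robot touching nothing.
It also fails if it takes over 64 s, if anything falls off the work surface, if the arm or the gripper's body presses on something with over 40 N, if the wrist force passes 120 N, or if a joint passes its speed limit or range.

## Working session

There is one attempt and no reset: what is moved stays moved. The work goes in short steps, Python scripts to look and compute and a tool call to move; the robot and the scene stay as the last step left them, time stands still between calls to the robot, and variables do not carry over. Pictures are saved under pics/ and viewed, at most 10 in all, crops included, and the job is handed in when it is done.

Besides the shell and the picture viewer there is one more tool, called as name(argument=value, ...) on one line, values as JSON. drive_tool: Moves the arm, as the interface text tells. Shifts and turns lie within -1 to 1; 1 stands for 0.02 m of shift or 0.12 rad of turn. Its arguments: {"type":"object","properties":{"plan":{"type":"array"},"grip_force":{"type":"number"}},"required":["plan"]}

```bash
mkdir -p pics; cat > h.py <<'E'
import numpy as np, cv2
from workcell import bot
from scipy.spatial.transform import Rotation as Ro
def rot(s):
    w,x,y,z=s["eef_rot"]; return Ro.from_quat([x,y,z,w]).as_matrix()
def cap(n):
    s=bot.get_state(); c=bot.capture(n)
    if n=="wrist":
        T=np.eye(4);T[:3,:3]=rot(s);T[:3,3]=s["position"];M=T@np.array(c["hand_eye"]);c["R"]=M[:3,:3].T;c["t"]=-M[:3,:3].T@M[:3,3]
    c["R"]=np.array(c["R"]);c["t"]=np.array(c["t"]);c["K"]=np.array(c["camera_matrix"]);return c
def ray(c,u,v):
    p=cv2.undistortPoints(np.array([[[u,v]]],float),c["K"],np.array([c["k1"],0,0,0.]))[0,0]
    return np.array([p[0],p[1],1.])
def at_z(c,u,v,z):
    d=c["R"].T@ray(c,u,v);o=-c["R"].T@c["t"];return o+d*(z-o[2])/d[2]
def at_d(c,u,v):
    return c["R"].T@(ray(c,u,v)*c["depth"][int(v),int(u)]-c["t"])
def cloud(c):
    v,u=np.mgrid[:400,:640];p=cv2.undistortPoints(np.stack([u,v],-1).reshape(-1,1,2).astype(float),c["K"],np.array([c["k1"],0,0,0.]))[:,0]
    P=np.c_[p,np.ones(len(p))]*c["depth"].reshape(-1,1);return ((P-c["t"])@c["R"]).reshape(400,640,3)
def save(c,name):cv2.imwrite("pics/"+name+".png",c["pixels"][:,:,::-1])
E
python3 - <<'E'
from h import *
for n in("top","side"):
    c=cap(n);save(c,n);print(n,-c["R"].T@c["t"],c["K"][0,0],c["k1"])
s=bot.get_state();print(s)
E
```

```text
top [572.8392862  -15.62793579 933.42269049] 421.43685469483063 -0.03584108369299816
side [ 565.30137727 -566.01175432  729.16918272] 415.27871334324936 -0.013733344045412026
{'time': 0.1, 'q': array([-1.42158413e+00,  2.59147290e-01,  2.08571943e-02,  1.33372567e+00,
       -1.81701872e-05,  1.41819838e+00]), 'qd': array([-1.55036132e-03, -5.32535542e-04,  1.36167339e-03, -1.53867954e-03,
       -4.93756873e-04, -4.12691425e-06]), 'joint_torque': array([ 4.44556194e-03, -5.56697273e+01,  3.45069194e+01,  1.17530496e-02,
       -1.87107994e-04,  1.89333980e-05]), 'position': array([ 163.4426501 , -524.90359205,  241.7281259 ]), 'eef_rot': array([-6.09734901e-04,  9.88635236e-01,  1.50332958e-01, -8.05289953e-06]), 'wrist_force': array([ 0.16783066, -0.51006712, -0.26312195]), 'torque': array([ 0.01027223,  0.00135835, -0.04172971]), 'grip_force': 0.0, 'grip_width': 85.32357173027835}
```

View pics/top.png

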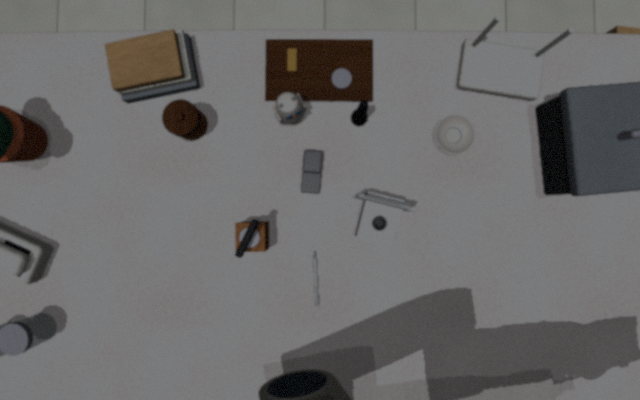

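View pics/side.png

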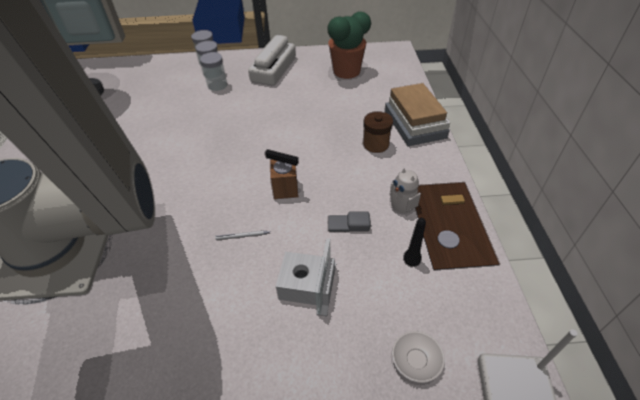

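The top picture shows the key's black bar from about (256,222) to (240,256) on the stand. The clamp bore is at about (379,223), with the glass on its far side around (388,198). I'll measure from the depth and view enlarged crops.

```bash
python3 - <<'E'
from h import *
c=cap("top");P=cloud(c);img=c["pixels"]
a=cv2.resize(img[200:275,215:290],(400,400),interpolation=cv2.INTER_CUBIC);b=cv2.resize(img[175:250,340:415],(400,400),interpolation=cv2.INTER_CUBIC)
o=np.hstack([a,b]);cv2.imwrite("pics/crop.png",np.clip(o[:,:,::-1]*1.8,0,255).astype(np.uint8))
R=P[200:275,215:290].reshape(-1,3)
k=R[(R[:,2]>100)&(R[:,2]<120)];print("key",len(k),k.mean(0),cv2.minAreaRect(k[:,:2].astype(np.float32)),np.median(k[:,2]))
st=R[(R[:,2]>64)&(R[:,2]<79)];print("stand",len(st),cv2.minAreaRect(st[:,:2].astype(np.float32)))
R=P[175:260,340:425].reshape(-1,3)
k=R[(R[:,2]>42)&(R[:,2]<58)];print("clamp",len(k),k.mean(0),cv2.minAreaRect(k[:,:2].astype(np.float32)))
k=R[(R[:,2]>70)];print("glass",len(k),k.mean(0) if len(k) else 0)
h=c["depth"][205:245,360:400];print("bore depthz",P[223,379])
print("bore@50",at_z(c,379,223,50),"bar@110",at_z(c,248,239,110),at_z(c,256,222,110),at_z(c,240,256,110))
c=cap("side");print("side bore@50",at_z(c,301,271,50));P=cloud(c)
R=P[140:175,255:310].reshape(-1,3);k=R[(R[:,2]>86)&(R[:,2]<120)];print("side key",len(k),k.mean(0),cv2.minAreaRect(k[:,:2].astype(np.float32)))
b=cv2.resize(c["pixels"][230:320,265:355],(540,540),interpolation=cv2.INTER_CUBIC)
cv2.imwrite("pics/crop2.png",np.clip(b[:,:,::-1]*1.5,0,255).astype(np.uint8))
E
```

```text
key 322 [512.69636108 137.22194116 112.82013553] ((512.6241455078125, 137.8970184326172), (14.222469329833984, 80.81382751464844), 64.13014221191406) 113.37918292907085
stand 561 ((512.9396362304688, 137.98130798339844), (60.02644348144531, 61.283878326416016), 1.0371259450912476)
clamp 1480 [ 550.51685111 -130.42475048   49.90656544] ((553.6055297851562, -130.90280151367188), (117.02363586425781, 100.10201263427734), 76.24199676513672)
glass 290 [ 584.56178256 -123.67687998  186.58588497]
bore depthz [ 541.33451187 -133.47509039   12.6639397 ]
bore@50 [ 542.61200627 -128.69647877   50.        ] bar@110 [511.15311091 134.72268687 110.        ] [544.53864219 119.37082357 110.        ] [477.76468734 150.09125452 110.        ]
side bore@50 [ 542.41904559 -130.61857266   50.        ]
side key 334 [511.23698026 133.08135196 107.59457713] ((510.38861083984375, 136.046142578125), (15.68517017364502, 80.04603576660156), 64.92524719238281)
```

View pics/crop.png

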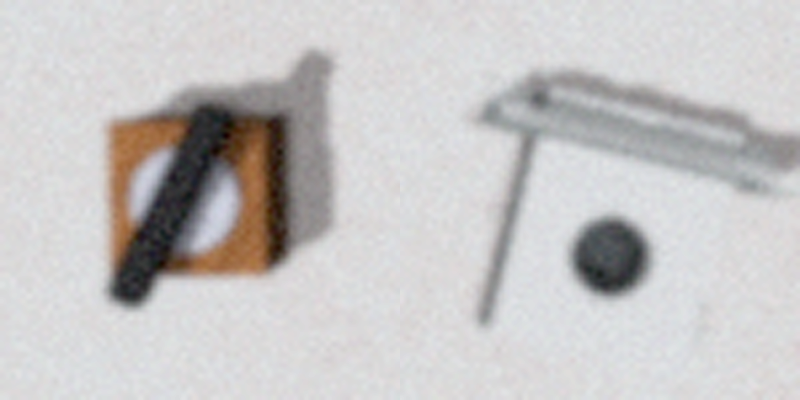

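The crop shows the bar centre at about pixel (246.6,238), on the wood stand, and the bore at about (379.2,222.6). The glass line is tilted, so the clamp yaw is about −16°. Both cameras agree to within 2 mm: key at (512.5,137), bar at −25.5°, and bore at about (543,−130). Next I'll plan the wrist view of the bore.

```bash
cat >> h.py <<'E'
def to(x,y,z,yaw=None):
    s=bot.get_state();R=rot(s);d=R.T@(np.array([x,y,z])-s["position"])/20
    print("t",s["time"],"pos",s["position"].round(1),"yaw",np.degrees(np.arctan2(R[1,0],R[0,0])).round(2),"tilt",R[:,2].round(4),"units",d.round(2))
    if yaw is not None:
        a=-(yaw-np.degrees(np.arctan2(R[1,0],R[0,0])));a=(a+180)%360-180;print("turn units",(np.radians(a)/.12).round(2))
E
python3 - <<'E'
from h import *
c=bot.capture("wrist");H=np.array(c["hand_eye"]);print(H.round(3),c["camera_matrix"][0][0],c["camera_matrix"][1])
R=rot(bot.get_state());off=R@H[:3,3];print("cam offset world",off)
to(543-off[0],-130-off[1],242,154.5)
E
```

```text
[[ 0.00000e+00 -9.54000e-01 -2.99000e-01  7.63730e+01]
 [ 1.00000e+00  0.00000e+00  0.00000e+00  5.00000e-02]
 [-0.00000e+00 -2.99000e-01  9.54000e-01 -1.30402e+02]
 [ 0.00000e+00  0.00000e+00  0.00000e+00  1.00000e+00]] 359.25966816181307 [  0.         359.25966816 202.1999741 ]
cam offset world [ 72.94797622  22.56776452 130.41048034]
t 0.25 pos [ 163.5 -525.   242. ] yaw 17.29 tilt [-1.e-04  6.e-04 -1.e+00] units [ 2.017e+01 -1.322e+01  1.000e-02]
turn units -19.96
```

drive_tool(plan=[[[1, -0.66, 0.28], [0, 0, 0], 85], [[1, -0.66, 0.28], [0, 0, 0], 85], [[1, -0.66, 0.28], [0, 0, 0], 85], [[1, -0.66, 0.28], [0, 0, 0], 85], [[1, -0.66, 0.28], [0, 0, 0], 85], [[1, -0.66, 0.28], [0, 0, 0], 85], [[1, -0.66, 0.28], [0, 0, 0], 85], [[1, -0.66, 0.28], [0, 0, 0], 85], [[1, -0.66, 0.28], [0, 0, 0], 85], [[1, -0.66, 0.28], [0, 0, 0], 85], [[1, -0.66, 0.28], [0, 0, 0], 85], [[1, -0.66, 0.28], [0, 0, 0], 85], [[1, -0.66, 0.28], [0, 0, 0], 85], [[1, -0.66, 0.28], [0, 0, 0], 85], [[1, -0.66, 0.28], [0, 0, 0], 85], [[1, -0.66, 0.28], [0, 0, 0], 85], [[1, -0.66, 0.28], [0, 0, 0], 85], [[1, -0.66, 0.28], [0, 0, 0], 85], [[1, -0.66, 0.28], [0, 0, 0], 85], [[0, 0, 0], [0, 0, 0], 85]])

```text
time: 1.92
position: [453.1, -170.0, 134.9]
eef_rot: [-0.001, 0.988, 0.152, -0.0]
wrist_force: [-0.1, -0.4, -0.7]
grip_width: 85.3
grip_force: 0.0
```

```bash
python3 - <<'E'
from h import *
to(470,-152,130)
c=cap("wrist");save(c,"w1")
p=c["R"]@np.array([543,-130,50])+c["t"];q=cv2.projectPoints(p.reshape(1,1,3),np.zeros(3),np.zeros(3),c["K"],np.array([c["k1"],0,0,0.]))[0].ravel();print(q)
u,v=q.astype(int);a=c["pixels"][max(0,v-40):v+40,u-40:u+40]
a=cv2.resize(a,None,fx=7,fy=7,interpolation=cv2.INTER_CUBIC)
np.save("w1o.npy",[u-40,max(0,v-40)])
cv2.imwrite("pics/w1c.png",np.clip(255*(a[:,:,::-1]/255.)**.5,0,255).astype(np.uint8))
E
```

```text
t 1.9167 pos [ 453.1 -170.   134.9] yaw 17.44 tilt [-6.0e-04  1.4e-03 -1.0e+00] units [ 1.08 -0.61  0.25]
[300.14278378  49.84112357]
```

View pics/w1c.png

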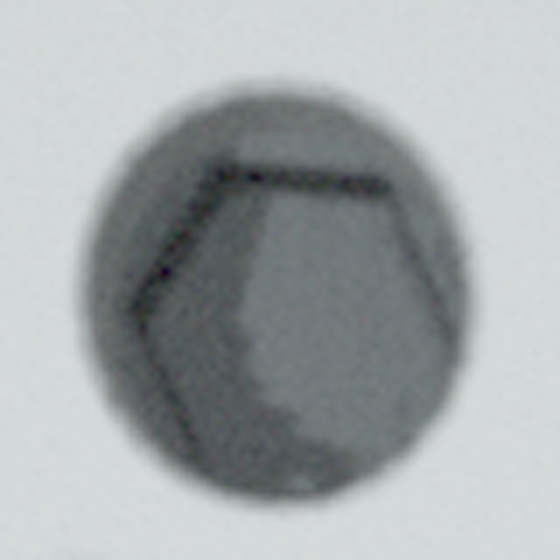

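The crop shows the hexagon socket clearly: its top edge runs from (216,160) to (393,177), the left corner is at (131,307), and the right corner near (460,330). The bore circle is centred at about (276,295), spanning 80–470 by 85–505.

```bash
python3 - <<'E'
from h import *
from scipy.optimize import least_squares
c=cap("wrist");o=np.load("w1o.npy")
f=lambda x,y,z:at_z(c,o[0]+(x+.5)/7-.5,o[1]+(y+.5)/7-.5,z)
for p in[(80,295),(470,295),(276,85),(276,505),(276,295)]:print(f(*p,50).round(1))
C=np.array([f(x,y,31)[:2] for x,y in[(131,307),(216,160),(393,177),(460,330)]])
print(C.round(1),np.degrees(np.arctan2(*(np.diff(C,axis=0)[:,::-1].T))),np.linalg.norm(np.diff(C,axis=0),axis=1))
def g(p):
    r=25.4/np.sqrt(3);a=p[2]-np.arange(4)*np.pi/3
    return (C-p[:2]-r*np.c_[np.cos(a),np.sin(a)]).ravel()
best=min((least_squares(g,[543,-130,a]) for a in np.arange(0,6.3,.7)),key=lambda s:s.cost);print(best.x[:2],np.degrees(best.x[2])%60,best.cost,best.fun.round(1))
P=cloud(c);v,u=[int(o[1]+20),int(o[0]+5)];print("clamp z",P[v,u],"top z med",np.median(P[o[1]:o[1]+10,o[0]:o[0]+10,2]))
# circle fit by edge threshold
g8=cv2.cvtColor(c["pixels"],cv2.COLOR_RGB2GRAY)[o[1]:o[1]+80,o[0]:o[0]+80];_,m=cv2.threshold(g8,0,255,cv2.THRESH_OTSU+cv2.THRESH_BINARY_INV)
cs=max(cv2.findContours(m,cv2.RETR_EXTERNAL,cv2.CHAIN_APPROX_NONE)[0],key=cv2.contourArea)[:,0]
W=np.array([at_z(c,x+o[0],y+o[1],50)[:2] for x,y in cs]);s=least_squares(lambda p:np.hypot(*(W-p[:2]).T)-p[2],[543,-130,15]);print("circle",s.x,s.cost/len(W))
E
```

```text
[ 537.  -115.7   50. ]
[ 546.3 -145.4   50. ]
[ 556.3 -126.3   50. ]
[ 526.3 -135.2   50. ]
[ 541.6 -130.7   50. ]
[[ 538.4 -117.4]
 [ 551.9 -121.1]
 [ 555.1 -136. ]
 [ 545.1 -145.2]] [ -15.57303551  -77.66955769 -137.32345978] [14.03907286 15.20963464 13.60398201]
[ 541.45710622 -131.37383131] 43.30906618024963 0.40765989852393536 [ 0.3 -0.2 -0.2  0.2 -0.4 -0.4  0.3  0.4]
clamp z [ 546.94233648 -109.30094946   48.20669542] top z med 48.65012065429305
circle [ 541.9735182  -129.67426679   15.2953953 ] 0.013964323241209928
```

```bash
python3 - <<'E'
from h import *
to(512.5,137,200,154.5)
E
```

```text
t 2.0167 pos [ 451.9 -172.1  135.6] yaw 17.41 tilt [-7.e-04  2.e-04 -1.e+00] units [  7.51 -13.84  -3.22]
turn units -19.94
```

drive_tool(plan=[[[0.53, -0.99, -0.4], [0, 0, 0], 85], [[0.53, -0.99, -0.4], [0, 0, 0], 85], [[0.53, -0.99, -0.4], [0, 0, 0], 85], [[0.53, -0.99, -0.4], [0, 0, 0], 85], [[0.53, -0.99, -0.4], [0, 0, 0], 85], [[0.53, -0.99, -0.4], [0, 0, 0], 85], [[0.53, -0.99, -0.4], [0, 0, 0], 85], [[0.53, -0.99, -0.4], [0, 0, 0], 85], [[0.54, -0.99, 0], [0, 0, 0], 85], [[0.54, -0.99, 0], [0, 0, 0], 85], [[0.54, -0.99, 0], [0, 0, 0], 85], [[0.54, -0.99, 0], [0, 0, 0], 85], [[0.54, -0.99, 0], [0, 0, 0], 85], [[0.54, -0.99, 0], [0, 0, 0], 85], [[0, 0, 0], [0, 0, -1], 85], [[0, 0, 0], [0, 0, -1], 85], [[0, 0, 0], [0, 0, -1], 85], [[0, 0, 0], [0, 0, -1], 85], [[0, 0, 0], [0, 0, -1], 85], [[0, 0, 0], [0, 0, -1], 85]])

```text
time: 3.68
position: [512.3, 135.3, 200.1]
eef_rot: [0.0, 0.871, 0.491, 0.0]
wrist_force: [-0.1, 0.5, 0.5]
grip_width: 84.7
grip_force: 0.0
```

drive_tool(plan=[[[0, 0, 0], [0, 0, -1], 85], [[0, 0, 0], [0, 0, -1], 85], [[0, 0, 0], [0, 0, -1], 85], [[0, 0, 0], [0, 0, -1], 85], [[0, 0, 0], [0, 0, -1], 85], [[0, 0, 0], [0, 0, -1], 85], [[0, 0, 0], [0, 0, -1], 85], [[0, 0, 0], [0, 0, -1], 85], [[0, 0, 0], [0, 0, -1], 85], [[0, 0, 0], [0, 0, -1], 85], [[0, 0, 0], [0, 0, -1], 85], [[0, 0, 0], [0, 0, -1], 85], [[0, 0, 0], [0, 0, -1], 85], [[0, 0, 0], [0, 0, -1], 85], [[0, 0, 0], [0, 0, 0], 85], [[0, 0, 0], [0, 0, 0], 85]])

```text
time: 5.02
position: [512.3, 135.5, 200.1]
eef_rot: [0.0, 0.221, 0.975, -0.0]
wrist_force: [0.1, -0.1, 0.3]
grip_width: 85.1
grip_force: 0.0
```

```bash
python3 - <<'E'
from h import *
to(512.5,137,104,154.5)
c=cap("wrist");save(c,"w2");P=cloud(c).reshape(-1,3)
k=P[(P[:,2]>100)&(P[:,2]<120)&(abs(P[:,0]-512)<60)&(abs(P[:,1]-137)<60)]
print(len(k),k.mean(0),np.median(k[:,2]),cv2.minAreaRect(k[:,:2].astype(np.float32)),np.degrees(np.arctan2(*np.linalg.eigh(np.cov(k[:,:2].T))[1][::-1,1])))
E
```

```text
t 5.0167 pos [512.3 135.5 200.1] yaw 154.52 tilt [ 3.e-04 -1.e-04 -1.e+00] units [0.02 0.07 4.81]
turn units 0.0
2532 [509.26365539 139.70212146 112.31452316] 112.55798705310985 ((511.7369384765625, 138.7164764404297), (13.624975204467773, 79.0490951538086), 64.3280258178711) 154.40658011272697
```

View pics/w2.png

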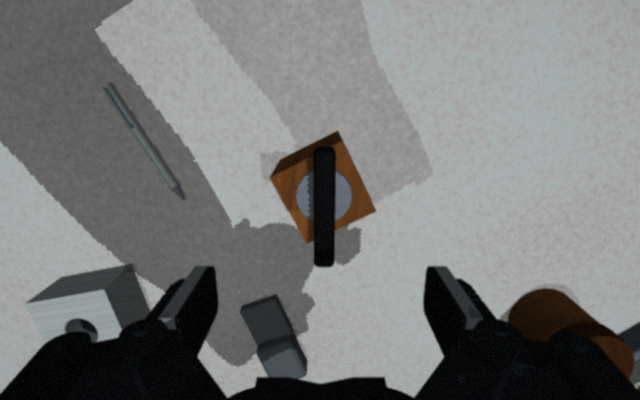

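The wrist picture shows the bar at columns 314–334, rows 148–266. That is parallel to the fingers' plane and centred, and the height of about 113 mm agrees with the expected 114.

drive_tool(plan=[[[0.06, 0.12, 0.5], [0, 0, 0], 60], [[0, 0, 0.8], [0, 0, 0], 45], [[0, 0, 0.8], [0, 0, 0], 45], [[0, 0, 0.8], [0, 0, 0], 45], [[0, 0, 0.7], [0, 0, 0], 45], [[0, 0, 0.6], [0, 0, 0], 45], [[0, 0, 0.5], [0, 0, 0], 45], [[0, 0, 0.3], [0, 0, 0], 45], [[0, 0, 0.1], [0, 0, 0], 45], [[0, 0, 0], [0, 0, 0], 30], [[0, 0, 0], [0, 0, 0], 20], [[0, 0, 0], [0, 0, 0], 10], [[0, 0, 0], [0, 0, 0], 5], [[0, 0, 0], [0, 0, 0], 5], [[0, 0, 0], [0, 0, 0], 5], [[0, 0, 0], [0, 0, 0], 5], [[0, 0, 0], [0, 0, 0], 5]], grip_force=60)

```text
time: 6.48
position: [512.5, 139.1, 98.5]
eef_rot: [0.001, 0.218, 0.976, 0.0]
wrist_force: [-0.2, -0.5, 5.1]
grip_width: 12.6
grip_force: 62.5
```

drive_tool(plan=[[[0, 0, -0.2], [0, 0, 0], 5], [[0, 0, -0.3], [0, 0, 0], 5], [[0, 0, -0.4], [0, 0, 0], 5], [[0, 0, -0.5], [0, 0, 0], 5], [[0, 0, -0.5], [0, 0, 0], 5], [[0, 0, -0.5], [0, 0, 0], 5], [[0, 0, -0.5], [0, 0, 0], 5], [[0, 0, -0.5], [0, 0, 0], 5], [[0, 0, -0.5], [0, 0, 0], 5], [[0, 0, -0.4], [0, 0, 0], 5], [[0, 0, -0.2], [0, 0, 0], 5], [[0, 0, 0], [0, 0, 0], 5]])

```text
time: 7.48
position: [512.5, 139.2, 188.9]
eef_rot: [0.001, 0.218, 0.976, 0.0]
wrist_force: [0.4, -0.7, -4.1]
grip_width: 13.2
grip_force: 61.1
```

```bash
python3 - <<'E'
from h import *
to(542.2,-129.7,178,133.3);s=bot.get_state();print(s["wrist_force"],s["torque"],s["grip_width"])
c=cap("side");a=cv2.resize(c["pixels"][70:240,220:340],None,fx=4,fy=3.5,interpolation=cv2.INTER_CUBIC);cv2.imwrite("pics/s2.png",a[:,:,::-1])
E
```

```text
t 7.4833 pos [512.5 139.2 188.9] yaw 154.81 tilt [ 1.5e-03  2.0e-04 -1.0e+00] units [ -7.06 -11.53   0.55]
turn units 3.13
[ 0.41311331 -0.73286171 -4.1153641 ] [ 0.00033502 -0.002437    0.01266167] 13.162838065380516
```

View pics/s2.png

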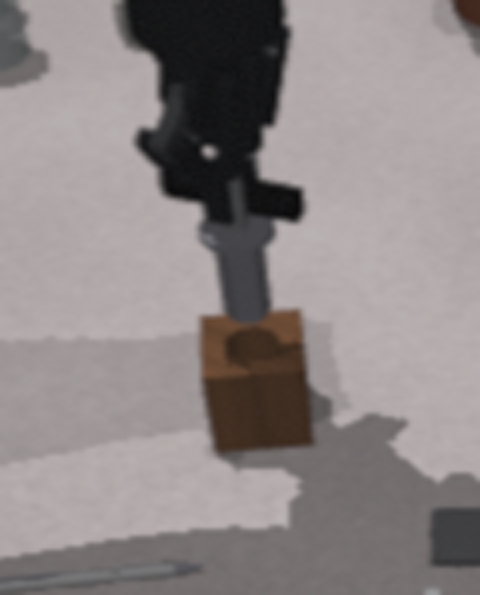

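The side crop shows the key held upright, its shank at about (245,285) clear above the stand (top at about row 320). Next I'll check where the key sits along the gripper's x.

```bash
python3 - <<'E'
from h import *
s=bot.get_state();c=cap("wrist");P=(cloud(c)-s["position"])@rot(s)
m=(c["depth"]>0)&(abs(P[...,1])<30)&(abs(P[...,0])<60)&(P[...,2]>-30)&(P[...,2]<110)
v,u=np.where(m);print(u.min(),u.max(),v.min(),v.max())
for lo,hi in[(-20,-10),(-10,0),(0,10),(10,20),(20,28),(28,36),(36,50),(50,100)]:
    k=P[m&(P[...,2]>lo)&(P[...,2]<hi)]
    if len(k):print(lo,hi,len(k),"x",np.percentile(k[:,0],[1,50,99]).round(1),"y",np.percentile(k[:,1],[1,50,99]).round(1))
a=c["pixels"][200:400,220:420];cv2.imwrite("pics/w3.png",np.clip(255*(cv2.resize(a,None,fx=3,fy=3,interpolation=cv2.INTER_CUBIC)[:,:,::-1]/255.)**.5,0,255).astype(np.uint8))
E
```

```text
240 400 190 382
-20 -10 7594 x [-35.3   8.1  39.5] y [-17.8   0.2  17.9]
-10 0 1024 x [ 6.1 10.6 40. ] y [-19.6  -0.1  19.9]
0 10 484 x [ 6.2 10.5 40. ] y [-19.2   0.8  19.4]
20 28 1278 x [-0.7  8.6 17.9] y [-20.1  -9.1  19.9]
50 100 35 x [-0.1  1.4  3.6] y [-14.  -12.6  13.4]
```

View pics/w3.png

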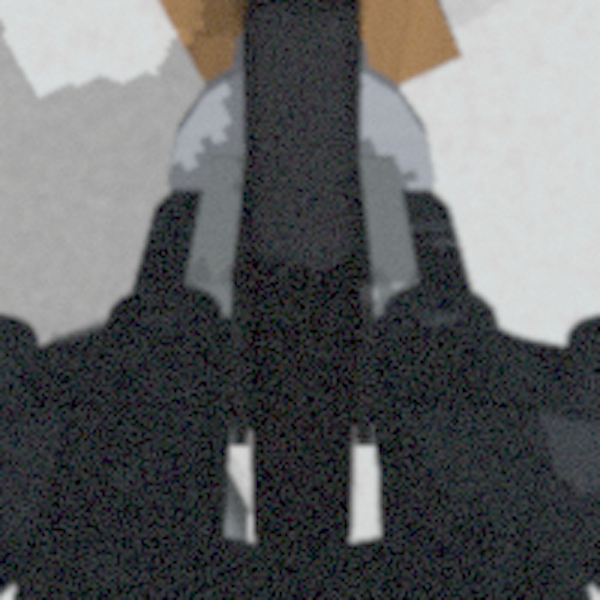

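The crop shows the bar centred between the fingers, with its end at tool x = +40 mm. So the key axis is on the TCP to within 0.5 mm. I'll carry it over the bore and turn it into line.

drive_tool(plan=[[[-0.3, -0.5, 0], [0, 0, 0], 5], [[-0.55, -0.9, 0], [0, 0, 0], 5], [[-0.6, -0.98, 0], [0, 0, 0], 5], [[-0.6, -0.98, 0], [0, 0, 0], 5], [[-0.6, -0.98, 0], [0, 0, 0], 5], [[-0.6, -0.98, 0], [0, 0, 0], 5], [[-0.6, -0.98, 0], [0, 0, 0], 5], [[-0.6, -0.98, 0], [0, 0, 0], 5], [[-0.6, -0.98, 0], [0, 0, 0], 5], [[-0.6, -0.98, 0], [0, 0, 0], 5], [[-0.6, -0.98, 0], [0, 0, 0], 5], [[-0.55, -0.9, 0], [0, 0, 0], 5], [[-0.26, -0.41, 0], [0, 0, 0], 5], [[0, 0, 0], [0, 0, 0.8], 5], [[0, 0, 0], [0, 0, 0.8], 5], [[0, 0, 0], [0, 0, 0.8], 5], [[0, 0, 0], [0, 0, 0.73], 5], [[0, 0, 0], [0, 0, 0], 5], [[0, 0, 0], [0, 0, 0], 5]])

```text
time: 9.17
position: [541.4, -129.6, 187.5]
eef_rot: [-0.0, 0.395, 0.919, 0.0]
wrist_force: [0.1, -0.5, -3.8]
grip_width: 12.6
grip_force: 61.1
```

```bash
python3 - <<'E'
from h import *
to(542.2,-129.7,178,133.3);s=bot.get_state();print(s["wrist_force"],s["torque"],s["grip_width"])
for n in("side","top"):
    c=cap(n);P=cloud(c);c["P"]=P
    if n=="side":
        o=(235,150);a=cv2.resize(c["pixels"][150:300,235:385],None,fx=4,fy=4,interpolation=cv2.INTER_CUBIC);cv2.imwrite("pics/s3.png",np.clip(255*(a[:,:,::-1]/255.)**.6,0,255).astype(np.uint8))
E
```

```text
t 9.1667 pos [ 541.4 -129.6  187.5] yaw 133.44 tilt [-7.e-04  3.e-04 -1.e+00] units [-0.03  0.03  0.48]
turn units 0.02
[ 0.08245708 -0.52336902 -3.77818528] [-0.0386264   0.00356881 -0.01103122] 12.594044140434983
```

View pics/s3.png

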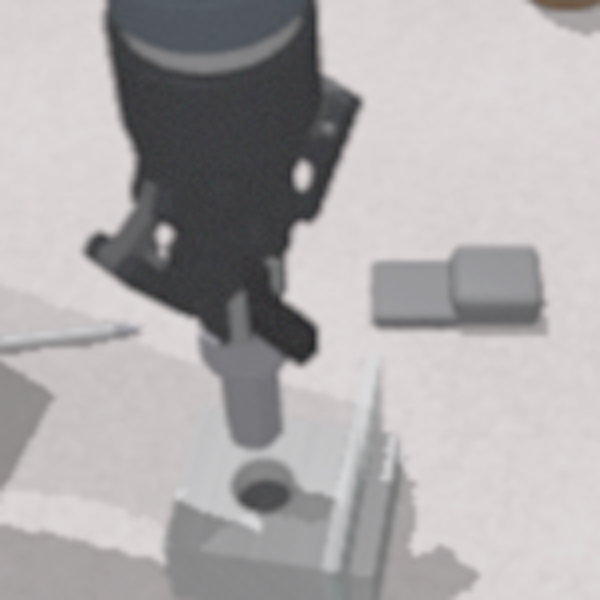

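The side crop shows the key's nose hanging just above the bore, with the tip at about (257,446) and the bore ellipse centred at about (262.5,486.5). I'll check them against the calibration.

```bash
python3 - <<'E'
from h import *
c=cap("side");f=lambda x,y,z:at_z(c,235+(x+.5)/4-.5,150+(y+.5)/4-.5,z).round(1)
print("bore",f(262.5,486.5,50))
# expected crop pixels of key points if axis at TCP
s=bot.get_state();p=s["position"]
def pr(X):
    q=cv2.projectPoints((c["R"]@np.array(X,float)+c["t"]).reshape(1,1,3),np.zeros(3),np.zeros(3),c["K"],np.array([c["k1"],0,0,0.]))[0].ravel();return ((q-[235,150]+.5)*4-.5).round(1)
b=p[2]-94.5
print("tip",pr([p[0],p[1],b]),"6mm",pr([p[0],p[1],b+6]),"60mm",pr([p[0],p[1],b+60]),"collar mid",pr([p[0],p[1],b+74]),"bore exp",pr([541.9,-129.7,50]))
g=c["pixels"].mean(2)
for y in (380,400,420):
    r=150+y//4;print(y,g[r,284:312].astype(int), (284-235)*4)
E
```

```text
bore [ 541.  -131.1   50. ]
tip [258.2 432.5] 6mm [257.4 425. ] 60mm [249.8 353.7] collar mid [247.7 333.9] bore exp [264.3 483.9]
380 [167 167 167 168 169 160 113  75  71  73  74  74  75  74  72  71  71  70
  68  69  98 158 185 190 192 194 193 192] 196
400 [166 166 167 168 168 165 142  96  73  73  74  74  74  74  74  72  71  71
  69  69  80 119 158 169 168 166 167 166] 196
420 [165 164 163 162 163 164 159 126  87  73  73  74  73  74  74  73  72  69
  69  69  69  97 148 164 164 164 165 165] 196
```

drive_tool(plan=[[[-0.02, 0.01, 0.3], [0, 0, 0], 5], [[0, 0, 0.4], [0, 0, 0], 5], [[0, 0, 0.4], [0, 0, 0], 5], [[0, 0, 0.4], [0, 0, 0], 5], [[0, 0, 0.3], [0, 0, 0], 5], [[0, 0, 0.15], [0, 0, 0], 5], [[0, 0, 0.15], [0, 0, 0], 5], [[0, 0, 0.15], [0, 0, 0], 5], [[0, 0, 0.1], [0, 0, 0], 5], [[0, 0, 0.1], [0, 0, 0], 5], [[0, 0, 0.1], [0, 0, 0], 5], [[0, 0, 0.05], [0, 0, 0], 5], [[0, 0, 0], [0, 0, 0], 5]])

```text
time: 10.4
position: [542.1, -129.8, 135.7]
eef_rot: [-0.0, 0.397, 0.918, 0.0]
wrist_force: [0.2, -0.7, -4.3]
grip_width: 12.8
grip_force: 61.1
```

drive_tool(plan=[[[0, 0, 0.08], [0, 0, 0], 5], [[0, 0, 0.08], [0, 0, 0], 5], [[0, 0, 0.08], [0, 0, 0], 5], [[0, 0, 0.08], [0, 0, 0], 5], [[0, 0, 0.08], [0, 0, 0], 5], [[0, 0, 0.05], [0, 0, 0], 5], [[0, 0, 0.05], [0, 0, 0], 5], [[0, 0, 0.05], [0, 0, 0], 5], [[0, 0, 0], [0, 0, 0], 5]])

```text
time: 11.15
position: [542.1, -129.8, 124.7]
eef_rot: [-0.0, 0.397, 0.918, 0.0]
wrist_force: [-0.9, 0.5, -4.1]
grip_width: 13.0
grip_force: 61.1
```

drive_tool(plan=[[[0, 0, 0.04], [0, 0, 0], 5], [[0, 0, 0.04], [0, 0, 0], 5], [[0, 0, 0.04], [0, 0, 0], 5], [[0, 0, 0], [0, 0, 0], 5]])

```text
time: 11.48
position: [542.1, -129.8, 122.3]
eef_rot: [-0.0, 0.396, 0.918, 0.0]
wrist_force: [-0.1, 0.3, -4.1]
grip_width: 12.8
grip_force: 61.1
```

Nose at about z 27.8, no contact yet. On in small steps.

drive_tool(plan=[[[0, 0, 0.03], [0, 0, 0], 5], [[0, 0, 0.03], [0, 0, 0], 5], [[0, 0, 0.03], [0, 0, 0], 5], [[0, 0, 0], [0, 0, 0], 5]])

```text
time: 11.82
position: [542.1, -129.8, 120.6]
eef_rot: [-0.0, 0.396, 0.918, 0.0]
wrist_force: [0.1, -0.6, -3.6]
grip_width: 12.4
grip_force: 61.1
```

drive_tool(plan=[[[0, 0, 0.03], [0, 0, 0], 5], [[0, 0, 0.03], [0, 0, 0], 5], [[0, 0, 0], [0, 0, 0], 5]])

```text
time: 12.07
position: [542.1, -129.8, 119.3]
eef_rot: [-0.0, 0.396, 0.918, 0.0]
wrist_force: [-0.4, 1.1, -2.4]
grip_width: 12.8
grip_force: 61.1
```

drive_tool(plan=[[[0, 0, 0.03], [0, 0, 0], 5], [[0, 0, 0], [0, 0, 0], 5]])

```text
time: 12.23
position: [542.1, -129.8, 118.8]
eef_rot: [-0.0, 0.397, 0.918, 0.0]
wrist_force: [-0.2, 0.1, -3.8]
grip_width: 12.6
grip_force: 61.1
```

drive_tool(plan=[[[0, 0, 0.03], [0, 0, 0], 5], [[0, 0, 0], [0, 0, 0], 5]])

```text
time: 12.4
position: [542.1, -129.8, 118.2]
eef_rot: [-0.0, 0.396, 0.918, 0.0]
wrist_force: [-0.2, 0.6, -4.1]
grip_width: 12.9
grip_force: 61.1
```

drive_tool(plan=[[[0, 0, 0.03], [0, 0, 0], 5], [[0, 0, 0.03], [0, 0, 0], 5], [[0, 0, 0], [0, 0, 0], 5]])

```text
time: 12.65
position: [542.1, -129.8, 117.0]
eef_rot: [-0.0, 0.396, 0.918, 0.0]
wrist_force: [0.4, -0.3, -3.7]
grip_width: 13.0
grip_force: 61.1
```

drive_tool(plan=[[[0, 0, 0.03], [0, 0, 0], 5], [[0, 0, 0.03], [0, 0, 0], 5], [[0, 0, 0], [0, 0, 0], 5]])

```text
time: 12.9
position: [542.1, -129.8, 115.7]
eef_rot: [-0.0, 0.396, 0.918, 0.0]
wrist_force: [-0.6, -0.7, -3.9]
grip_width: 13.0
grip_force: 61.1
```

It's in the socket, about 10 mm deep, with no force. Going on down.

drive_tool(plan=[[[0, 0, 0.05], [0, 0, 0], 5], [[0, 0, 0.05], [0, 0, 0], 5], [[0, 0, 0.05], [0, 0, 0], 5], [[0, 0, 0], [0, 0, 0], 5]])

```text
time: 13.23
position: [542.0, -129.8, 112.6]
eef_rot: [-0.0, 0.397, 0.918, 0.0]
wrist_force: [0.9, -0.2, -3.3]
grip_width: 12.8
grip_force: 61.0
```

drive_tool(plan=[[[0, 0, 0.05], [0, 0, 0], 5], [[0, 0, 0.05], [0, 0, 0], 5], [[0, 0, 0.03], [0, 0, 0], 5], [[0, 0, 0], [0, 0, 0], 5]])

```text
time: 13.57
position: [542.1, -129.8, 110.1]
eef_rot: [-0.0, 0.397, 0.918, 0.0]
wrist_force: [-0.1, 0.2, -4.1]
grip_width: 13.0
grip_force: 61.0
```

drive_tool(plan=[[[0, 0, 0.03], [0, 0, 0], 5], [[0, 0, 0.02], [0, 0, 0], 5], [[0, 0, 0], [0, 0, 0], 5]])

```text
time: 13.82
position: [542.1, -129.8, 109.2]
eef_rot: [-0.0, 0.396, 0.918, 0.0]
wrist_force: [0.3, 0.5, -3.4]
grip_width: 13.2
grip_force: 61.0
```

Estimated bottom 14.7, with the floor at 13. On to light contact.

drive_tool(plan=[[[0, 0, 0.03], [0, 0, 0], 5], [[0, 0, 0.02], [0, 0, 0], 5], [[0, 0, 0], [0, 0, 0], 5]])

```text
time: 14.07
position: [542.1, -129.8, 108.2]
eef_rot: [-0.0, 0.397, 0.918, -0.0]
wrist_force: [0.1, 1.0, -4.1]
grip_width: 13.0
grip_force: 61.0
```

drive_tool(plan=[[[0, 0, 0.02], [0, 0, 0], 5], [[0, 0, 0], [0, 0, 0], 5]])

```text
time: 14.23
position: [542.1, -129.8, 107.8]
eef_rot: [0.0, 0.396, 0.918, -0.0]
wrist_force: [0.7, 0.1, -4.0]
grip_width: 13.0
grip_force: 61.0
```

drive_tool(plan=[[[0, 0, 0.02], [0, 0, 0], 5], [[0, 0, 0], [0, 0, 0], 5]])

```text
time: 14.4
position: [542.2, -129.9, 107.5]
eef_rot: [0.0, 0.397, 0.918, -0.0]
wrist_force: [-0.0, 0.4, -3.7]
grip_width: 13.0
grip_force: 61.2
```

drive_tool(plan=[[[0, 0, 0.02], [0, 0, 0], 5], [[0, 0, 0], [0, 0, 0], 5]])

```text
time: 14.57
position: [542.3, -129.9, 107.5]
eef_rot: [0.0, 0.396, 0.918, -0.0]
wrist_force: [-1.0, 0.5, 0.8]
grip_width: 12.9
grip_force: 61.8
```

drive_tool(plan=[[[0, 0, 0.02], [0, 0, 0], 5], [[0, 0, 0], [0, 0, 0], 5]])

```text
time: 14.73
position: [542.4, -129.9, 107.4]
eef_rot: [0.001, 0.396, 0.918, -0.0]
wrist_force: [-1.4, 0.6, 5.4]
grip_width: 13.1
grip_force: 62.5
```

On the floor, with about 9 N of contact. I'll ease off slightly and turn clockwise, watching the torque.

drive_tool(plan=[[[0, 0, -0.03], [0, 0, 0.2], 5], [[0, 0, 0], [0, 0, 0.3], 5], [[0, 0, 0], [0, 0, 0.3], 5], [[0, 0, 0], [0, 0, 0.3], 5], [[0, 0, 0], [0, 0, 0.3], 5], [[0, 0, 0], [0, 0, 0], 5]])

```text
time: 15.23
position: [542.4, -129.6, 107.5]
eef_rot: [0.0, 0.473, 0.881, 0.0]
wrist_force: [1.0, 1.6, 1.1]
grip_width: 12.7
grip_force: 61.8
```

```bash
cat > st.py <<'E'
from h import *
to(542.1,-129.8,107.5);s=bot.get_state();print(s["wrist_force"].round(1),"torque",s["torque"].round(3),s["grip_width"])
E
python3 st.py
```

```text
t 15.2333 pos [ 542.4 -129.6  107.5] yaw 123.53 tilt [ 8.e-04  3.e-04 -1.e+00] units [ 0.   -0.02 -0.  ]
[1.  1.6 1.1] torque [ 0.45  -0.111  0.066] 12.72224763751958
```

drive_tool(plan=[[[0, 0, 0], [0, 0, 0.3], 5], [[0, 0, 0], [0, 0, 0.3], 5], [[0, 0, 0], [0, 0, 0.3], 5], [[0, 0, 0], [0, 0, 0], 5]])

```text
time: 15.57
position: [542.4, -129.7, 107.5]
eef_rot: [0.0, 0.519, 0.855, 0.0]
wrist_force: [-0.1, 2.0, 1.3]
grip_width: 12.9
grip_force: 61.8
```

```bash
python3 st.py
```

```text
t 15.5667 pos [ 542.4 -129.7  107.5] yaw 117.42 tilt [ 7.e-04  2.e-04 -1.e+00] units [ 0.   -0.02 -0.  ]
[-0.1  2.   1.3] torque [ 0.486 -0.121  0.096] 12.883699376698393
```

drive_tool(plan=[[[0, 0, 0], [0, 0, 0.3], 5], [[0, 0, 0], [0, 0, 0.3], 5], [[0, 0, 0], [0, 0, 0.3], 5], [[0, 0, 0], [0, 0, 0], 5]])

```text
time: 15.9
position: [542.4, -129.8, 107.5]
eef_rot: [0.0, 0.564, 0.826, 0.0]
wrist_force: [0.8, 1.6, 2.6]
grip_width: 12.7
grip_force: 61.9
```

```bash
python3 st.py
```

```text
t 15.9 pos [ 542.4 -129.8  107.5] yaw 111.28 tilt [ 6.e-04  1.e-04 -1.e+00] units [ 0.   -0.01 -0.  ]
[0.8 1.6 2.6] torque [ 0.541 -0.209  0.023] 12.663586306030435
```

drive_tool(plan=[[[0, 0, 0], [0, 0, 0.3], 5], [[0, 0, 0], [0, 0, 0.3], 5], [[0, 0, 0], [0, 0, 0], 5]])

```text
time: 16.15
position: [542.4, -129.8, 107.5]
eef_rot: [0.0, 0.593, 0.805, 0.0]
wrist_force: [0.9, 1.8, 1.3]
grip_width: 12.9
grip_force: 61.9
```

```bash
python3 st.py
```

```text
t 16.15 pos [ 542.4 -129.8  107.5] yaw 107.2 tilt [ 6.e-04  1.e-04 -1.e+00] units [ 0.   -0.01 -0.  ]
[0.9 1.8 1.3] torque [ 0.487 -0.246  0.019] 12.901683724024096
```

```bash
python3 - <<'E'
from h import *
s=bot.get_state();T=[]
for i in range(6):
    c=cap("wrist");T.append(bot.get_state()["torque"])
print(np.round(T,3))
P=(cloud(c)-s["position"])@rot(s)
m=(c["depth"]>0)&(abs(P[...,1])<12)&(P[...,0]>10)&(P[...,0]<45)&(P[...,2]>-22)&(P[...,2]<-10)
k=P[m];print(len(k),k[:,0].max());print(np.polyfit(k[:,0],k[:,1],1))
for a in(12,20,28,34):
    q=k[(k[:,0]>a)&(k[:,0]<a+5)];print(a,q[:,1].min().round(1),q[:,1].max().round(1))
E
```

```text
[[ 0.563 -0.185  0.037]
 [ 0.526 -0.287 -0.004]
 [ 0.572 -0.331  0.058]
 [ 0.587 -0.327  0.072]
 [ 0.61  -0.315  0.062]
 [ 0.599 -0.337  0.062]]
3610 40.174675312445565
[ 0.00090196 -0.01089078]
12 -6.7 7.0
20 -7.0 6.8
28 -6.9 7.0
34 -6.8 6.9
```

drive_tool(plan=[[[0, 0, 0], [0, 0, 0.25], 5], [[0, 0, 0], [0, 0, 0.25], 5]])

```text
time: 16.62
position: [542.3, -129.8, 107.5]
eef_rot: [0.0, 0.618, 0.786, 0.0]
wrist_force: [1.6, 1.6, 3.9]
grip_width: 13.2
grip_force: 62.1
```

```bash
python3 st.py
```

```text
t 16.6167 pos [ 542.3 -129.8  107.5] yaw 103.7 tilt [ 6.e-04 -0.e+00 -1.e+00] units [ 0.   -0.01 -0.  ]
[1.6 1.6 3.9] torque [ 0.578 -0.329  0.184] 13.154951554517545
```

drive_tool(plan=[[[0, 0, 0], [0, 0, 0.2], 5], [[0, 0, 0], [0, 0, 0.2], 5]])

```text
time: 16.78
position: [542.3, -129.8, 107.4]
eef_rot: [0.0, 0.637, 0.771, 0.0]
wrist_force: [1.7, 1.8, 3.2]
grip_width: 13.1
grip_force: 62.1
```

```bash
python3 st.py
```

```text
t 16.7833 pos [ 542.3 -129.8  107.4] yaw 100.91 tilt [ 4.e-04 -0.e+00 -1.e+00] units [ 0.   -0.01 -0.  ]
[1.7 1.8 3.2] torque [ 0.652 -0.418  0.185] 13.102910696344436
```

drive_tool(plan=[[[0, 0, 0], [0, 0, 0.2], 5], [[0, 0, 0], [0, 0, 0.2], 5]])

```text
time: 16.95
position: [542.3, -129.9, 107.5]
eef_rot: [0.0, 0.655, 0.755, 0.0]
wrist_force: [0.8, 2.1, 3.9]
grip_width: 12.8
grip_force: 62.3
```

```bash
python3 st.py
```

```text
t 16.95 pos [ 542.3 -129.9  107.5] yaw 98.12 tilt [ 5.e-04 -1.e-04 -1.e+00] units [ 0.   -0.01 -0.  ]
[0.8 2.1 3.9] torque [ 0.543 -0.395  0.195] 12.79488721252866
```

drive_tool(plan=[[[0, 0, 0], [0, 0, 0.15], 5], [[0, 0, 0], [0, 0, 0.15], 5]])

```text
time: 17.12
position: [542.3, -129.9, 107.4]
eef_rot: [0.0, 0.669, 0.744, 0.0]
wrist_force: [1.1, 2.2, 5.0]
grip_width: 12.7
grip_force: 62.5
```

```bash
python3 st.py
```

```text
t 17.1167 pos [ 542.3 -129.9  107.4] yaw 96.08 tilt [ 4.e-04 -2.e-04 -1.e+00] units [ 0.01 -0.01 -0.  ]
[1.1 2.2 5. ] torque [ 0.528 -0.458  0.509] 12.724441629250046
```

Torque jumps to 0.51 N m, probably the stop. I'll let it dwell to confirm.

drive_tool(plan=[[[0, 0, 0], [0, 0, 0], 5], [[0, 0, 0], [0, 0, 0], 5]])

```text
time: 17.28
position: [542.3, -129.9, 107.4]
eef_rot: [0.0, 0.668, 0.744, 0.0]
wrist_force: [2.3, 1.9, 4.9]
grip_width: 12.8
grip_force: 62.4
```

```bash
python3 st.py
```

```text
t 17.2833 pos [ 542.3 -129.9  107.4] yaw 96.16 tilt [ 3.e-04 -1.e-04 -1.e+00] units [ 0.01 -0.01 -0.  ]
[2.3 1.9 4.9] torque [ 0.567 -0.381  0.31 ] 12.841672164359016
```

drive_tool(plan=[[[0, 0, 0], [0, 0, 0.1], 5], [[0, 0, 0], [0, 0, 0], 5]])

```text
time: 17.45
position: [542.3, -129.9, 107.4]
eef_rot: [0.0, 0.673, 0.74, 0.0]
wrist_force: [2.8, 1.6, 4.6]
grip_width: 13.0
grip_force: 62.5
```

```bash
python3 st.py
```

```text
t 17.45 pos [ 542.3 -129.9  107.4] yaw 95.46 tilt [ 3.e-04 -2.e-04 -1.e+00] units [ 0.   -0.01 -0.  ]
[2.8 1.6 4.6] torque [ 0.539 -0.437  0.467] 13.035337097604618
```

At the stop: the holding torque of 0.47 is well above the 0.15 friction. I'll relax the twist, open, and lift away.

drive_tool(plan=[[[0, 0, -0.01], [0, 0, -0.15], 5], [[0, 0, 0], [0, 0, -0.1], 5], [[0, 0, 0], [0, 0, 0], 5], [[0, 0, 0], [0, 0, 0], 16], [[0, 0, 0], [0, 0, 0], 20], [[0, 0, 0], [0, 0, 0], 30], [[0, 0, 0], [0, 0, 0], 40], [[0, 0, 0], [0, 0, 0], 45], [[0, 0, 0], [0, 0, 0], 45], [[0, 0, -0.1], [0, 0, 0], 45], [[0, 0, -0.3], [0, 0, 0], 45], [[0, 0, -0.5], [0, 0, 0], 45], [[0, 0, -0.8], [0, 0, 0], 45], [[0, 0, -0.8], [0, 0, 0], 45], [[0, 0, -0.8], [0, 0, 0], 45], [[0, 0, -0.8], [0, 0, 0], 45], [[0, 0, -0.4], [0, 0, 0], 45], [[0, 0, 0], [0, 0, 0], 45]])

```text
time: 18.95
position: [543.0, -130.1, 200.0]
eef_rot: [0.002, 0.661, 0.75, 0.001]
wrist_force: [-0.3, -0.1, 0.7]
grip_width: 45.2
grip_force: 0.0
```

```bash
python3 - <<'E'
from h import *
to(542,-130,200);s=bot.get_state();print(s["wrist_force"],s["torque"],s["grip_width"])
c=cap("wrist");P=cloud(c).reshape(-1,3)
k=P[(P[:,2]>114)&(P[:,2]<130)&(abs(P[:,0]-542)<60)&(abs(P[:,1]+130)<60)]
print(len(k),k.mean(0),np.median(k[:,2]),cv2.minAreaRect(k[:,:2].astype(np.float32)))
c=cap("side");a=cv2.resize(c["pixels"][150:320,235:405],None,fx=3.5,fy=3.5,interpolation=cv2.INTER_CUBIC);cv2.imwrite("pics/s4.png",a[:,:,::-1])
E
```

```text
t 18.95 pos [ 543.  -130.1  200. ] yaw 97.19 tilt [ 0.0036 -0.0015 -1.    ] units [ 0.01 -0.05 -0.  ]
[-0.25405318 -0.14452323  0.69779786] [0.01415247 0.00791132 0.02034763] 45.2203310227058
2745 [ 542.08869433 -126.66675967  121.33700929] 121.52510823956973 ((542.3591918945312, -129.693359375), (13.928202629089355, 79.82300567626953), 7.642251968383789)
```

View pics/s4.png

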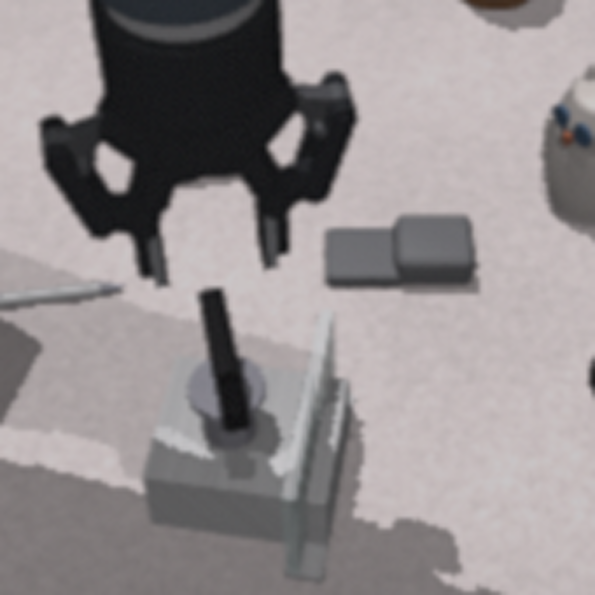

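The picture shows the key standing free in the clamp, collar at about (228,388), with the open fingers well above it. The bar top measures about 121.5 mm against 123 expected when fully home. The camera read about 1.5 mm low in the stand too, so the key is seated, upright and central.

```bash
python3 -c "
from workcell import bot
print(bot.sign_off())"
```

```text
the job is handed in; nothing more can be done
None
```

The hex key is fully home in the socket screw, which I turned clockwise to its stop (holding torque about 0.5 N m). The key is released and standing upright; contact force stayed around 10 N and the job was handed in at about 19 s.

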